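Sort the fired ware into its trays

TASK

Sort the four loose clay pieces on the bench into the three plywood trays, each tray taking the kind of piece it already holds: both jar lids with the lid, the cup with the cup, the bud vase with the vase. Set each piece down gently, upright and flat on the tray floor, not on another piece; the ware is brittle, so do not drop it, knock any piece over or shift the pieces that are already in the trays.

Things in the scene. Friction and masses are not known exactly. Their poses are not given: they have to be found in the camera images.
- lid_a: Loose grey-brown bisque clay jar lid: round disc 52 mm across and 9 mm thick with a round knob on top, 18 mm across its widest part (16 to 28 mm above the underside), tapering down to 14 mm where it meets the disc; 30 mm high overall, about 40 g. Origin at the centre of the underside, z up through the knob.
- lid_b: Second loose jar lid, same as lid_a: grey-brown bisque clay jar lid: round disc 52 mm across and 9 mm thick with a round knob on top, 18 mm across its widest part (16 to 28 mm above the underside), tapering down to 14 mm where it meets the disc; 30 mm high overall, about 40 g. Origin at the centre of the underside, z up through the knob.
- cup: Loose grey-brown bisque clay cup: plain straight open cup without a handle, outside 52 mm across (48 mm at the foot), wall 4 mm, 50 mm high, about 90 g. Origin at the centre of the underside, z up.
- vase: Loose grey-brown bisque clay bud vase: solid bottle shape, round belly 44 mm across up to 30 mm high, narrowing to a straight neck 24 mm across from 47 mm to the top at 85 mm; about 130 g. Origin at the centre of the underside, z up.
- tray_lids: Shallow open plywood tray fixed to the table, one of three alike: outside 220 (its x) by 100 (y) by 18 mm high, walls and floor 5 mm. Origin at the centre of its underside, inner floor 5 mm above. The tray for jar lids: it already holds one, near one end of x. Two more lids fit in a row along x: at the middle and the free end.
- tray_cups: Shallow open plywood tray fixed to the table, one of three alike: outside 220 (its x) by 100 (y) by 18 mm high, walls and floor 5 mm. Origin at the centre of its underside, inner floor 5 mm above. The tray for cups: it already holds one, near one end of x.
- tray_vases: Shallow open plywood tray fixed to the table, one of three alike: outside 220 (its x) by 100 (y) by 18 mm high, walls and floor 5 mm. Origin at the centre of its underside, inner floor 5 mm above. The tray for bud vases: it already holds one, near one end of x.
- lid_done: The jar lid already in tray_lids (loose, about 72 mm from the tray's centre), same shape as lid_a. Leave it where it is.
- cup_done: The cup already in tray_cups (loose, 50 to 72 mm from the tray's centre), same shape as cup. Leave it where it is.
- vase_done: The bud vase already in tray_vases (loose, 50 to 72 mm from the tray's centre), same shape as vase. Leave it where it is.
There are look-alikes about, which are no part of the job. Leave any orange or turquoise look-alike of the vase alone.

How it is judged (in metres and radians):
At the end, for the whole second after the job is handed in: All four sorted pieces and the three first ones in the tray of their kind: origin within 87 mm (x) and 30 mm (y) of the tray's centre, underside on the tray floor (origin 1 to 10 mm above the tray's underside), upright within 0.12 rad, released and at rest (x of lid_a in the frame of tray_lids between -0.087 and 0.087 m and y of lid_a in the frame of tray_lids between -0.03 and 0.03 m and z of lid_a in the frame of tray_lids between 0.001 and 0.01 m and angle between each of lid_a, lid_b, cup, vase, lid_done, cup_done, vase_done's own z axis and vertical below 0.12 rad and linear speed of each of lid_a, lid_b, cup, vase, lid_done, cup_done, vase_done below 0.02 m/s and angular speed of each of lid_a, lid_b, cup, vase, lid_done, cup_done, vase_done below 0.3 rad/s and contact force between each of lid_a, lid_b, cup, vase, lid_done, cup_done, vase_done and the fingers below 0.1 N and x of lid_b in the frame of tray_lids between -0.087 and 0.087 m and y of lid_b in the frame of tray_lids between -0.03 and 0.03 m and z of lid_b in the frame of tray_lids between 0.001 and 0.01 m and x of cup in the frame of tray_cups between -0.087 and 0.087 m and y of cup in the frame of tray_cups between -0.03 and 0.03 m and z of cup in the frame of tray_cups between 0.001 and 0.01 m and x of vase in the frame of tray_vases between -0.087 and 0.087 m and y of vase in the frame of tray_vases between -0.03 and 0.03 m and z of vase in the frame of tray_vases between 0.001 and 0.01 m and x of lid_done in the frame of tray_lids between -0.087 and 0.087 m and y of lid_done in the frame of tray_lids between -0.03 and 0.03 m and z of lid_done in the frame of tray_lids between 0.001 and 0.01 m and x of cup_done in the frame of tray_cups between -0.087 and 0.087 m and y of cup_done in the frame of tray_cups between -0.03 and 0.03 m and z of cup_done in the frame of tray_cups between 0.001 and 0.01 m and x of vase_done in the frame of tray_vases between -0.087 and 0.087 m and y of vase_done in the frame of tray_vases between -0.03 and 0.03 m and z of vase_done in the frame of tray_vases between 0.001 and 0.01 m); the robot touches nothing.
It fails at once if a piece already in a tray is shifted by more than 20 mm (distance of any of lid_done, cup_done, vase_done from where it was at the start of the episode above 0.02 m).
It fails at once if a clay piece is knocked over (tilted past 1 rad) (angle between any of lid_a, lid_b, cup, vase, lid_done, cup_done, vase_done's own z axis and vertical above 1 rad).
It fails at once if a clay piece is dropped or thrown: faster than 0.7 m/s while out of the fingers (a fall of about 25 mm) ((linear speed of lid_a above 0.7 m/s and contact force between lid_a and the fingers below 0.05 N) or (linear speed of lid_b above 0.7 m/s and contact force between lid_b and the fingers below 0.05 N) or (linear speed of cup above 0.7 m/s and contact force between cup and the fingers below 0.05 N) or (linear speed of vase above 0.7 m/s and contact force between vase and the fingers below 0.05 N) or (linear speed of lid_done above 0.7 m/s and contact force between lid_done and the fingers below 0.05 N) or (linear speed of cup_done above 0.7 m/s and contact force between cup_done and the fingers below 0.05 N) or (linear speed of vase_done above 0.7 m/s and contact force between vase_done and the fingers below 0.05 N)).
It also fails if it takes over 99 s, if anything falls off the work surface, if the arm or the gripper's body presses on something with over 40 N, if the wrist force passes 120 N, or if a joint passes its speed limit or range.

ROBOT

A 6-joint arm with a two-finger parallel gripper is mounted at the origin on the work surface. World frame = base frame: x ahead of the robot, y to its left, z up, the work surface at z = 0. Lengths are in m, angles in degrees, forces in N, time in s.
With the tool pointing down it reaches from about 0.425 to 0.925 m from the base axis. Payload 12.5 kg.
Tool frame: the origin (TCP) lies between the finger pads; the fingertips stand 8 mm ahead of it and the grasp point (between the pads) lies 11 mm behind it; z points along the fingers, y is the line along which they close (so a half turn about z gives the same grasp; the last joint's range is limited). The gripper opens to 85 mm and grips with 20 to 120 N. Pads are 22 mm wide; open, the fingers measure 114 mm over their backs; the gripper's body (76 mm by 85 mm) begins 54 mm behind the grasp point. The pads swing forward as they close: fully open they stand 13 mm farther back than shut.
Start: joints at [-71.31, 28.126, 89.318, -0, 62.55, -6.05], TCP at [0.262, -0.568, 0.218] pointing down, gripper open.
Joint ranges: [-177.58, 177.58], [-47.91, 125.51], [2.72, 160], [-65.01, 245.01], [3.68, 167.84], [-153.87, 153.87]. Speed limits (degrees/s): [127.2, 127.2, 159.86, 180, 180, 180].

INTERFACE

Orientations are given as a 3x3 rotation matrix whose columns are the frame's x, y, z axes.
In Python, from workcell import monitor, viewer, hand_in gives the robot as it stands.
- The arm moves only by the tool step_arm, never from a script. Its argument "commands" is a list of rows, each an object of numbers: "x", "y", "z": the shift along the tool's x, y, z in units of 12 cm (1.0 is 12 cm); "roll": the turn about the tool's z in units of 30 degrees (1.0 is 30 degrees); "claw": the gripper command: -1 is shut, 1 is fully open, values between are in proportion. A call has 1 to 12 rows; each row shifts and turns the commanded pose from where the row before left it, along the tool's axes as they then stand; what a row does not reach is not made up. A row lasts 1/12 s, in which the tool goes at most 41.7 mm and 7.16 degrees, less where a joint would pass 70% of its speed; a pose out of reach is approached as far as the arm can. A call with a number of a shift or a turn outside -1 to 1 is refused whole. A call with a gripper value outside its range is refused whole. The fingers move at their own pace and stop on an object; the grip force is fixed at half the most. Time passes only in rows, so rows that do not move let the fingers close. It gives the time, the measured TCP pose, the force, the opening and the grip force at its end, in the units of the state.
- monitor.get_obs(): the state, without advancing time (a new reading comes with each control period).
- viewer.snapshot(name): name is "scene" or "top" or "wrist"; returns (picture, depth): 420x560x3 uint8, red, green, blue; 420x560 float32, m along the optical axis (not along the pixel's ray), 0 where there is no reading.
- viewer.camera_info(name): a dict with "fx", "fy", "cx", "cy" (pixels), "rvec" (rotation vector, rad) and "tvec" (3), from world to camera coordinates, as OpenCV has them. Camera axes: x right, y down, z forward; pixel columns grow to the right and rows downward; lengths in m; the calibration is good to about 2 mm. A picture is of the moment at which its call begins: read the wrist's pose just before it. camera_info takes no time and is no camera call; for the wrist camera it gives the pose at the moment of the call.
- hand_in(): hands the job in; it is judged then, once.
The state is a dict: "time": time; "joint_positions": joint angles; "qd": joint speeds; "joint_torque": joint torques, N m; "position": TCP position; "orientation": TCP orientation; "ft_force": force on the tool from outside, world axes, zero at the start; "moment": the same for the moment, N m; "grip_width": finger opening in m; "grip_force": force on a finger pad.
Only numpy, scipy, OpenCV 4.12 (cv2) and the standard library are available. Lean on these libraries where they do the work, as an engineer would, in place of code of your own. Each camera call takes 0.05 s, during which the arm holds its last target. There are 200 camera calls.

## Working session

There is one attempt and no reset: what is moved stays moved. The work goes in short steps, Python scripts to look and compute and a tool call to move; the robot and the scene stay as the last step left them, time stands still between calls to the robot, and variables do not carry over. Pictures are saved under pics/ and viewed, at most 14 in all, crops included, and the job is handed in when it is done.

Besides the shell and the picture viewer there is one more tool, called after "Emit:" by a JSON object that holds its "api" and its "payload", one argument or row to a line. step_arm: Moves the arm, as the interface text tells. Its arguments: {"type":"object","properties":{"commands":{"type":"array","items":{"type":"object","properties":{"x":{"type":"number"},"y":{"type":"number"},"z":{"type":"number"},"roll":{"type":"number"},"claw":{"type":"number"}}}}},"required":["commands"]}

```bash
mkdir -p pics
cat > h.py <<'E'
import numpy as np, cv2
from workcell import monitor, viewer
def snap(n):
    ci=viewer.camera_info(n); p,d=viewer.snapshot(n)
    return p,d,ci
def world(ci,d):
    R=cv2.Rodrigues(np.array(ci["rvec"],float))[0]; t=np.array(ci["tvec"],float).ravel()
    v,u=np.mgrid[:d.shape[0],:d.shape[1]]
    c=np.stack([(u-ci["cx"])/ci["fx"]*d,(v-ci["cy"])/ci["fy"]*d,d],-1)
    return (c-t)@R
E
python3 - <<'E'
from h import *
for n in ("top","scene"):
    p,d,ci=snap(n); cv2.imwrite(f"pics/{n}0.png",p[...,::-1]); np.savez(f"{n}0.npz",p=p,d=d,w=world(ci,d))
    print(n,ci)
print(monitor.get_obs())
E
```

```text
top {'fx': 517.4150417606606, 'fy': 517.4150417606606, 'cx': 280.59498629051666, 'cy': 207.67242302679506, 'rvec': array([ 2.15060317, -2.13350499,  0.13154761]), 'tvec': array([0.00741645, 0.58964523, 1.06148488])}
scene {'fx': 399.5046600561163, 'fy': 399.5046600561163, 'cx': 277.01993201214185, 'cy': 209.6131967600303, 'rvec': array([ 2.50480165,  0.67268749, -0.20748401]), 'tvec': array([-0.48585029, -0.22283973,  1.16160207])}
{'time': 0.1, 'joint_positions': array([-7.13102505e+01,  2.81608808e+01,  8.93447641e+01,  6.70202636e-04,
        6.25493283e+01, -6.05103892e+00]), 'qd': array([-0.00377353, -0.15574691, -0.07718969, -0.00746256, -0.03904203,
        0.04063535]), 'joint_torque': array([ 1.62659802e-03, -6.19446445e+01, -2.62025732e+01, -1.38331320e-04,
        2.86344366e-03,  3.93412040e-05]), 'position': array([ 0.2615254 , -0.56743777,  0.21739539]), 'orientation': array([[ 9.08212746e-01,  4.18508685e-01, -2.97620374e-04],
       [ 4.18508775e-01, -9.08212295e-01,  9.12193095e-04],
       [ 1.11458249e-04, -9.53022134e-04, -9.99999540e-01]]), 'ft_force': array([-0.22917291, -0.6848449 , -1.19692946]), 'moment': array([0.01573086, 0.002481  , 0.00526781]), 'grip_force': 0.0, 'grip_width': 0.08546597596828232}
```

View pics/top0.png

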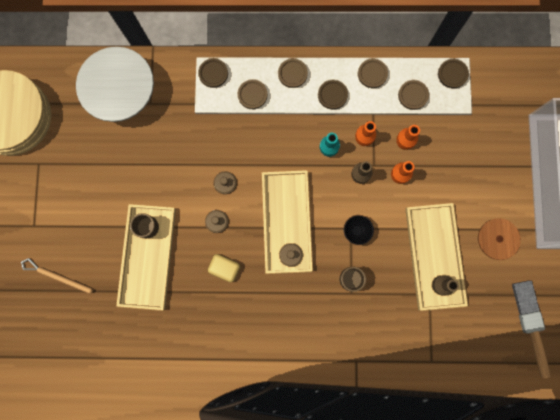

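View pics/scene0.png

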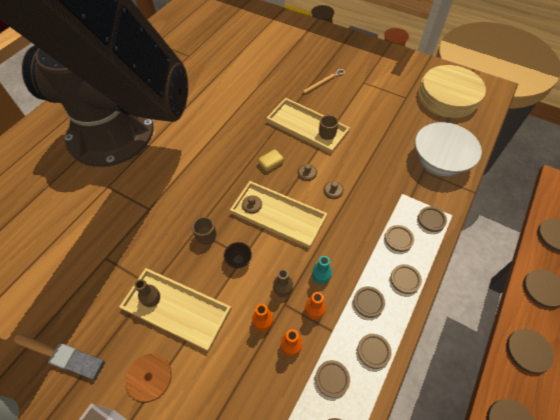

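The top view shows three trays: cups at (147,257), lids at (288,222) and vases at (437,257).
- **Lids:** the loose ones are at (225,183) and (217,221).
- **Cup candidates:** (352,279) is grey-brown and straight. (359,230) is black and bowl-like.
- **Vase candidates:** (363,172) is grey-brown. The ones at (367,132), (408,137) and (403,172) are orange, and (330,145) is turquoise.

The grey-brown cup and vase fit the description. I'll confirm them in a crop and measure.

Run:
```python
from h import *
s=np.load("top0.npz"); p,w=s["p"],s["w"]; z=w[...,2]
a=np.load("scene0.npz")["p"]
c1=cv2.resize(p[110:310,310:480],None,fx=2.3,fy=2.3); c2=cv2.resize(a[205:345,180:320],(460,460))
cv2.imwrite("pics/crop1.png",cv2.hconcat([c1[:460,:330],c2])[...,::-1])
m=((z>.009)&(w[...,0]<.76)&(w[...,0]>.35)&(w[...,1]>-.45)&(w[...,1]<.45)).astype(np.uint8)
n,l,st,ce=cv2.connectedComponentsWithStats(m)
for i in range(1,n):
    if st[i,4]<60: continue
    q=w[l==i]; zt=np.percentile(q[:,2],97)
    t=q[q[:,2]>zt-.006]
    print(ce[i].round(),st[i,4],"ztop %.3f"%zt,"topmean",t[:,:2].mean(0).round(4),"mid",((t.max(0)+t.min(0))/2)[:2].round(4),"ext",np.ptp(t,0)[:2].round(3))
    if st[i,4]>1500:
        b=q[(q[:,2]<.024)]; r=cv2.minAreaRect(b[:,:2].astype(np.float32)); print("  TRAY",r)
        h=q[q[:,2]>.028]; print("  inside piece mean",h.mean(0).round(4),"max z",h[:,2].max().round(3), "top", h[h[:,2]>h[:,2].max()-.006].mean(0).round(4))
```

```text
[366. 135.] 339 ztop 0.089 topmean [ 0.7487 -0.1703] mid [ 0.5985 -0.0951] ext [0.323 0.178]
[408. 137.] 396 ztop 0.089 topmean [ 0.7392 -0.2562] mid [ 0.5983 -0.1406] ext [0.322 0.269]
[330. 145.] 370 ztop 0.089 topmean [ 0.7271 -0.0919] mid [ 0.5893 -0.0554] ext [0.304 0.099]
[362. 172.] 374 ztop 0.089 topmean [ 0.6701 -0.1625] mid [ 0.6702 -0.1627] ext [0.023 0.023]
[402. 172.] 401 ztop 0.089 topmean [ 0.6621 -0.2409] mid [ 0.5598 -0.1336] ext [0.245 0.255]
[224. 182.] 280 ztop 0.034 topmean [0.637  0.1285] mid [0.5475 0.0692] ext [0.221 0.151]
[286. 221.] 779 ztop 0.023 topmean [5.609e-01 2.000e-04] mid [5.569e-01 1.000e-04] ext [0.239 0.108]
[437. 256.] 1070 ztop 0.023 topmean [ 0.4894 -0.3185] mid [ 0.4923 -0.1937] ext [0.226 0.375]
[145. 245.] 1561 ztop 0.057 topmean [0.5435 0.2885] mid [0.5059 0.1615] ext [0.137 0.335]
  TRAY ((0.4857482612133026, 0.3037472665309906), (0.10305584222078323, 0.22038701176643372), 86.15660858154297)
  inside piece mean [0.5461 0.295  0.0769] max z 1.133 top [ 0.4372 -0.0061  1.1328]
[216. 221.] 278 ztop 0.033 topmean [0.5565 0.1443] mid [0.5046 0.0779] ext [0.135 0.168]
[358. 229.] 602 ztop 0.034 topmean [ 0.5441 -0.152 ] mid [ 0.5068 -0.0957] ext [0.139 0.179]
[290. 254.] 464 ztop 0.037 topmean [ 0.4903 -0.0094] mid [ 0.4687 -0.0096] ext [0.063 0.015]
[223. 268.] 599 ztop 0.029 topmean [0.462  0.1331] mid [0.4613 0.08  ] ext [0.055 0.172]
[353. 279.] 268 ztop 0.055 topmean [ 0.4405 -0.137 ] mid [ 0.4405 -0.0852] ext [0.049 0.158]
[444. 285.] 460 ztop 0.093 topmean [ 0.4301 -0.3276] mid [ 0.4302 -0.1745] ext [0.024 0.337]
[ 84. 288.] 77 ztop 0.016 topmean [0.4162 0.4336] mid [0.4171 0.4334] ext [0.019 0.032]
```

View pics/crop1.png

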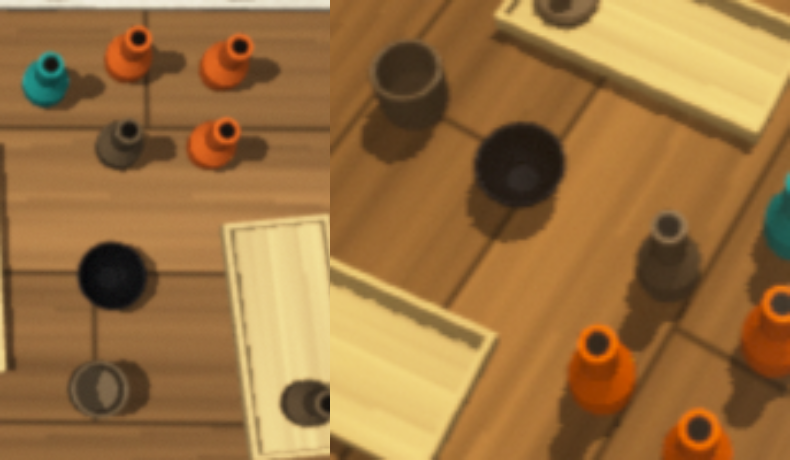

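The crop confirms both picks. The grey-brown straight cup (left of the black tapered bowl) and the grey-brown vase are the loose pieces. The black bowl, orange vases and turquoise vase are decoys.

Run:
```python
from h import *
s=np.load("top0.npz"); p,w,d=s["p"],s["w"],s["d"]; ok=(d>0)
print("table z",np.median(w[330:345,150:330,2]))
def top(u,v,zl,zh,r=22):
    m=np.zeros(d.shape,bool); m[v-r:v+r,u-r:u+r]=1
    q=w[m&ok&(w[...,2]>zl)&(w[...,2]<zh)]
    (c,rad)=cv2.minEnclosingCircle(q[:,:2].astype(np.float32))
    return len(q),q.mean(0).round(4),"circ",np.round(c,4),round(rad,4)
for n,a in dict(lid_a=(225,183,.028,.04),lid_b=(217,221,.028,.04),lid_done=(290,254,.03,.045),cup=(352,279,.048,.06),cup_done=(145,226,.05,.065),vase=(363,172,.08,.1),vase_done=(447,285,.085,.1)).items(): print(n,top(*a))
for n,(u0,v0,u1,v1) in dict(cups=(110,195,182,320),lids=(255,160,320,282),vases=(400,195,475,318)).items():
    m=np.zeros(d.shape,bool); m[v0:v1,u0:u1]=1
    hsv=cv2.cvtColor(p,cv2.COLOR_RGB2HSV); k=m&ok&(w[...,2]>.017)&(w[...,2]<.027)&(hsv[...,2]>120)
    c=cv2.minAreaRect(w[k][:,:2].astype(np.float32)); print(n,k.sum(),c)
```

```text
table z 0.0011485616443895077
lid_a (44, array([0.6504, 0.1375, 0.0315]), 'circ', array([0.6505, 0.1372]), 0.0088)
lid_b (47, array([0.5641, 0.1539, 0.031 ]), 'circ', array([0.5645, 0.1544]), 0.0084)
lid_done (56, array([ 0.492 , -0.0096,  0.0356]), 'circ', array([ 0.4919, -0.0093]), 0.0088)
cup (134, array([ 0.441 , -0.139 ,  0.0513]), 'circ', array([ 0.4414, -0.139 ]), 0.0259)
cup_done (162, array([0.5492, 0.3031, 0.0552]), 'circ', array([0.5502, 0.3033]), 0.0264)
vase (112, array([ 0.6701, -0.1626,  0.0862]), 'circ', array([ 0.6708, -0.1633]), 0.0126)
vase_done (124, array([ 0.4301, -0.33  ,  0.0909]), 'circ', array([ 0.4306, -0.3312]), 0.0126)
cups 622 ((0.4858120083808899, 0.3031523823738098), (0.10159098356962204, 0.22023837268352509), 85.8499984741211)
lids 624 ((0.5644930601119995, 6.368756294250488e-05), (0.220427006483078, 0.09992874413728714), 2.9105427265167236)
vases 686 ((0.4917457103729248, -0.3209521770477295), (0.22003982961177826, 0.10182347893714905), 5.708751678466797)
```

Emit:
{"api": "step_arm", "payload": {
  "commands": [
    {"roll": 0.206,"claw": 0.3},
    {"roll": 0.206,"claw": 0.3},
    {"roll": 0.206,"claw": 0.3},
    {"roll": 0.206,"claw": 0.3},
    {"x": 0.2,"y": -0.2,"claw": 0.3},
    {"x": 0.2,"y": -0.2,"claw": 0.3},
    {"x": 0.2,"y": -0.2,"claw": 0.3},
    {"x": 0.2,"y": -0.2,"claw": 0.3},
    {"x": 0.2,"y": -0.2,"claw": 0.3},
    {"x": 0.2,"y": -0.2,"claw": 0.3},
    {"x": 0.2,"y": -0.2,"claw": 0.3},
    {"x": 0.2,"y": -0.2,"claw": 0.3}
  ]
}}

```text
$.commands[0]: bad value
```

Emit:
{"api": "step_arm", "payload": {
  "commands": [
    {"x": 0,"y": 0,"z": 0,"roll": 0.2,"claw": 0.3},
    {"x": 0,"y": 0,"z": 0,"roll": 0.2,"claw": 0.3},
    {"x": 0,"y": 0,"z": 0,"roll": 0.2,"claw": 0.3},
    {"x": 0,"y": 0,"z": 0,"roll": 0.22,"claw": 0.3},
    {"x": 0.2,"y": -0.2,"z": 0,"roll": 0,"claw": 0.3},
    {"x": 0.2,"y": -0.2,"z": 0,"roll": 0,"claw": 0.3},
    {"x": 0.2,"y": -0.2,"z": 0,"roll": 0,"claw": 0.3},
    {"x": 0.2,"y": -0.2,"z": 0,"roll": 0,"claw": 0.3},
    {"x": 0.2,"y": -0.2,"z": 0,"roll": 0,"claw": 0.3},
    {"x": 0.2,"y": -0.2,"z": 0,"roll": 0,"claw": 0.3},
    {"x": 0.2,"y": -0.2,"z": 0,"roll": 0,"claw": 0.3},
    {"x": 0.2,"y": -0.2,"z": 0,"roll": 0,"claw": 0.3}
  ]
}}

```text
time: 1.1
position: [0.454, -0.3738, 0.2177]
orientation: [[1.0, 0.002, -0.0], [0.002, -1.0, 0.0], [-0.0, -0.0, -1.0]]
ft_force: [-0.4, -0.5, 0.9]
grip_width: 0.0554
grip_force: 0.0
```

Emit:
{"api": "step_arm", "payload": {
  "commands": [
    {"x": 0.2,"y": -0.195,"z": 0,"roll": 0,"claw": 0.3},
    {"x": 0.2,"y": -0.195,"z": 0,"roll": 0,"claw": 0.3},
    {"x": 0.2,"y": -0.195,"z": 0,"roll": 0,"claw": 0.3},
    {"x": 0.2,"y": -0.195,"z": 0,"roll": 0,"claw": 0.3},
    {"x": 0.2,"y": -0.195,"z": 0,"roll": 0,"claw": 0.3},
    {"x": 0.2,"y": -0.195,"z": 0,"roll": 0,"claw": 0.3},
    {"x": 0.2,"y": -0.195,"z": 0,"roll": 0,"claw": 0.3},
    {"x": 0.2,"y": -0.195,"z": 0,"roll": 0,"claw": 0.3},
    {"x": 0.2,"y": -0.195,"z": 0,"roll": 0,"claw": 0.3},
    {"x": 0,"y": 0,"z": 0,"roll": 0,"claw": 0.3},
    {"x": 0,"y": 0,"z": 0,"roll": 0,"claw": 0.3}
  ]
}}

```text
time: 2.02
position: [0.6692, -0.1625, 0.217]
orientation: [[1.0, 0.005, -0.001], [0.005, -1.0, 0.0], [-0.001, -0.0, -1.0]]
ft_force: [-1.5, -0.2, -0.2]
grip_width: 0.0556
grip_force: 0.0
```

Run:
```python
from h import *
p,d,ci=snap("wrist"); w=world(ci,d); cv2.imwrite("pics/w1.png",p[...,::-1])
x,y,_=monitor.get_obs()["position"]; print(x,y)
q=w[(d>0)&(w[...,2]>.07)&(w[...,2]<.1)&(np.hypot(w[...,0]-.67,w[...,1]+.163)<.03)]
print(len(q)); 
if len(q): print(q.mean(0),cv2.minEnclosingCircle(q[:,:2].astype(np.float32)),np.percentile(q[:,2],[5,50,95]))
```

```text
0.6685108671355939 -0.16358322161138986
718
[ 0.67148466 -0.16218358  0.08335505] ((0.6700546145439148, -0.1622234284877777), 0.01223988551646471) [0.07526593 0.08419381 0.08550993]
```

View pics/w1.png

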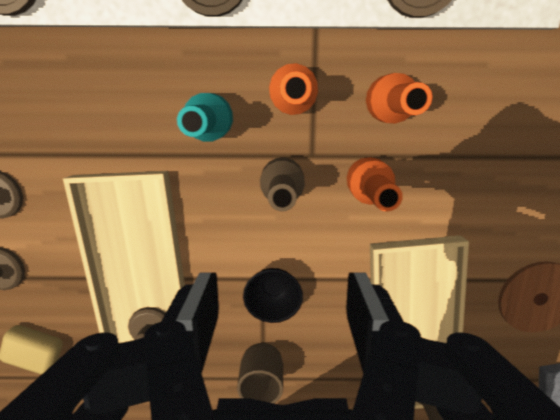

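The wrist view shows the vase neck at (283,196), centred between the open fingers. I'll descend and grip.

Emit:
{"api": "step_arm", "payload": {
  "commands": [
    {"x": 0.012,"y": 0,"z": 0.2,"roll": 0,"claw": 0.3},
    {"x": 0,"y": -0.01,"z": 0.2,"roll": 0,"claw": 0.3},
    {"x": 0,"y": 0,"z": 0.2,"roll": 0,"claw": 0.3},
    {"x": 0,"y": 0,"z": 0.2,"roll": 0,"claw": 0.3},
    {"x": 0,"y": 0,"z": 0.2,"roll": 0,"claw": 0.3},
    {"x": 0,"y": 0,"z": 0.15,"roll": 0,"claw": 0.3},
    {"x": 0,"y": 0,"z": 0.16,"roll": 0,"claw": 0.3},
    {"x": 0,"y": 0,"z": 0,"roll": 0,"claw": 0.3},
    {"x": 0,"y": 0,"z": 0,"roll": 0,"claw": -0.2},
    {"x": 0,"y": 0,"z": 0,"roll": 0,"claw": -0.35},
    {"x": 0,"y": 0,"z": 0,"roll": 0,"claw": -0.5},
    {"x": 0,"y": 0,"z": 0,"roll": 0,"claw": -0.6}
  ]
}}

```text
time: 3.07
position: [0.6707, -0.1633, 0.0625]
orientation: [[1.0, 0.002, 0.003], [0.002, -1.0, -0.001], [0.003, 0.001, -1.0]]
ft_force: [0.1, -0.9, 4.7]
grip_width: 0.0197
grip_force: 58.5
```

Emit:
{"api": "step_arm", "payload": {
  "commands": [
    {"x": 0,"y": 0,"z": 0,"roll": 0,"claw": -1},
    {"x": 0,"y": 0,"z": 0,"roll": 0,"claw": -1},
    {"x": 0,"y": 0,"z": 0,"roll": 0,"claw": -1},
    {"x": 0,"y": 0,"z": 0,"roll": 0,"claw": -1}
  ]
}}

```text
time: 3.4
position: [0.6708, -0.1631, 0.0625]
orientation: [[1.0, 0.003, 0.003], [0.003, -1.0, -0.001], [0.003, 0.001, -1.0]]
ft_force: [-0.4, 0.0, 8.3]
grip_width: 0.0201
grip_force: 58.6
```

Emit:
{"api": "step_arm", "payload": {
  "commands": [
    {"x": 0,"y": 0,"z": -0.05,"roll": 0,"claw": -1},
    {"x": 0,"y": 0,"z": -0.15,"roll": 0,"claw": -1},
    {"x": 0,"y": 0,"z": -0.2,"roll": 0,"claw": -1},
    {"x": 0,"y": 0,"z": -0.2,"roll": 0,"claw": -1},
    {"x": 0,"y": 0,"z": -0.2,"roll": 0,"claw": -1},
    {"x": 0,"y": 0,"z": -0.2,"roll": 0,"claw": -1},
    {"x": 0,"y": 0,"z": -0.1,"roll": 0,"claw": -1},
    {"x": 0,"y": 0,"z": 0,"roll": 0,"claw": -1}
  ]
}}

```text
time: 4.07
position: [0.6709, -0.1631, 0.196]
orientation: [[1.0, 0.003, 0.005], [0.003, -1.0, -0.002], [0.005, 0.002, -1.0]]
ft_force: [0.3, -0.2, -0.9]
grip_width: 0.0202
grip_force: 58.9
```

Emit:
{"api": "step_arm", "payload": {
  "commands": [
    {"x": -0.1,"y": 0.1,"z": 0,"roll": 0,"claw": -1},
    {"x": -0.17,"y": 0.2,"z": 0,"roll": 0,"claw": -1},
    {"x": -0.17,"y": 0.2,"z": 0,"roll": 0,"claw": -1},
    {"x": -0.17,"y": 0.2,"z": 0,"roll": 0,"claw": -1},
    {"x": -0.17,"y": 0.2,"z": 0,"roll": 0,"claw": -1},
    {"x": -0.17,"y": 0.2,"z": 0,"roll": 0,"claw": -1},
    {"x": -0.1,"y": 0.12,"z": 0,"roll": 0,"claw": -1},
    {"x": -0.07,"y": 0.06,"z": 0,"roll": 0,"claw": -1},
    {"x": 0,"y": 0,"z": 0,"roll": 0,"claw": -1},
    {"x": 0,"y": 0,"z": 0,"roll": 0,"claw": -1}
  ]
}}

```text
time: 4.9
position: [0.5356, -0.3166, 0.1919]
orientation: [[1.0, 0.002, -0.001], [0.002, -1.0, 0.001], [-0.001, -0.001, -1.0]]
ft_force: [0.0, -0.9, -2.1]
grip_width: 0.0202
grip_force: 58.9
```

Run:
```python
from h import *
p,d,ci=snap("wrist"); w=world(ci,d)
q,e,ci2=snap("scene"); cv2.imwrite("pics/v1.png",cv2.hconcat([cv2.resize(p,(400,300)),cv2.resize(q[180:420,20:340],(400,300))])[...,::-1])
```

```text
(no output)
```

View pics/v1.png

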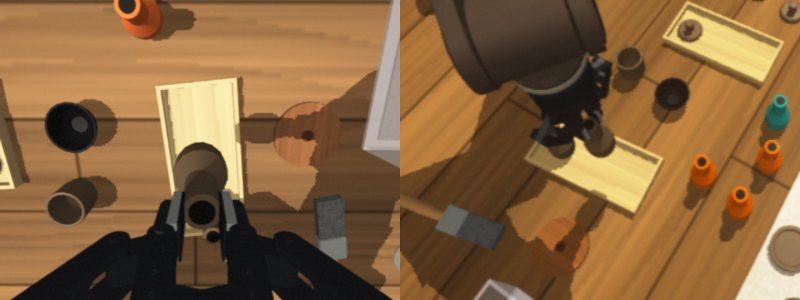

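The vase hangs upright over the free end of its tray, clear of the vase already there.

Emit:
{"api": "step_arm", "payload": {
  "commands": [
    {"x": 0,"y": 0,"z": 0.2,"roll": 0,"claw": -1},
    {"x": 0,"y": 0,"z": 0.2,"roll": 0,"claw": -1},
    {"x": 0,"y": 0,"z": 0.2,"roll": 0,"claw": -1},
    {"x": 0,"y": 0,"z": 0.2,"roll": 0,"claw": -1},
    {"x": 0,"y": 0,"z": 0.1,"roll": 0,"claw": -1},
    {"x": 0,"y": 0,"z": 0.06,"roll": 0,"claw": -1},
    {"x": 0,"y": 0,"z": 0,"roll": 0,"claw": -1},
    {"x": 0,"y": 0,"z": 0,"roll": 0,"claw": -1}
  ]
}}

```text
time: 5.67
position: [0.5366, -0.3167, 0.0781]
orientation: [[1.0, 0.003, 0.001], [0.003, -1.0, -0.001], [0.001, 0.001, -1.0]]
ft_force: [-0.2, -0.6, -1.5]
grip_width: 0.0205
grip_force: 59.0
```

Emit:
{"api": "step_arm", "payload": {
  "commands": [
    {"x": 0,"y": 0,"z": 0.03,"roll": 0,"claw": -1},
    {"x": 0,"y": 0,"z": 0.02,"roll": 0,"claw": -1},
    {"x": 0,"y": 0,"z": 0.02,"roll": 0,"claw": -1},
    {"x": 0,"y": 0,"z": 0.01,"roll": 0,"claw": -1},
    {"x": 0,"y": 0,"z": 0,"roll": 0,"claw": -1},
    {"x": 0,"y": 0,"z": 0,"roll": 0,"claw": -1}
  ]
}}

```text
time: 6.17
position: [0.536, -0.3168, 0.068]
orientation: [[1.0, 0.002, 0.0], [0.002, -1.0, -0.0], [0.0, 0.0, -1.0]]
ft_force: [-0.6, 0.6, -1.4]
grip_width: 0.02
grip_force: 59.0
```

Emit:
{"api": "step_arm", "payload": {
  "commands": [
    {"x": 0,"y": 0,"z": 0.01,"roll": 0,"claw": -1},
    {"x": 0,"y": 0,"z": 0,"roll": 0,"claw": -1},
    {"x": 0,"y": 0,"z": 0,"roll": 0,"claw": -1}
  ]
}}

```text
time: 6.42
position: [0.5364, -0.3169, 0.0676]
orientation: [[1.0, 0.002, 0.001], [0.002, -1.0, -0.001], [0.001, 0.001, -1.0]]
ft_force: [-0.5, 1.4, 6.0]
grip_width: 0.0202
grip_force: 59.7
```

Emit:
{"api": "step_arm", "payload": {
  "commands": [
    {"x": 0,"y": 0,"z": 0,"roll": 0,"claw": -0.5},
    {"x": 0,"y": 0,"z": 0,"roll": 0,"claw": -0.4},
    {"x": 0,"y": 0,"z": 0,"roll": 0,"claw": -0.3},
    {"x": 0,"y": 0,"z": 0,"roll": 0,"claw": -0.15},
    {"x": 0,"y": 0,"z": 0,"roll": 0,"claw": 0.1},
    {"x": 0,"y": 0,"z": 0,"roll": 0,"claw": 0.3},
    {"x": 0,"y": 0,"z": 0,"roll": 0,"claw": 0.3},
    {"x": 0,"y": 0,"z": -0.1,"roll": 0,"claw": 0.3},
    {"x": 0,"y": 0,"z": -0.25,"roll": 0,"claw": 0.3},
    {"x": 0,"y": 0,"z": -0.25,"roll": 0,"claw": 0.3},
    {"x": 0,"y": 0,"z": -0.25,"roll": 0,"claw": 0.3},
    {"x": 0,"y": 0,"z": -0.25,"roll": 0,"claw": 0.3}
  ]
}}

```text
time: 7.42
position: [0.5358, -0.3166, 0.2011]
orientation: [[1.0, 0.002, 0.0], [0.002, -1.0, -0.0], [0.0, 0.0, -1.0]]
ft_force: [-0.1, 0.0, -0.3]
grip_width: 0.0558
grip_force: 0.0
```

Emit:
{"api": "step_arm", "payload": {
  "commands": [
    {"x": -0.1,"y": -0.185,"z": 0,"roll": 0,"claw": 1},
    {"x": -0.1,"y": -0.185,"z": 0,"roll": 0,"claw": 1},
    {"x": -0.1,"y": -0.185,"z": 0,"roll": 0,"claw": 1},
    {"x": -0.1,"y": -0.185,"z": 0,"roll": 0,"claw": 1},
    {"x": -0.1,"y": -0.185,"z": 0,"roll": 0,"claw": 1},
    {"x": -0.1,"y": -0.185,"z": 0,"roll": 0,"claw": 1},
    {"x": -0.1,"y": -0.185,"z": 0,"roll": 0,"claw": 1},
    {"x": -0.09,"y": -0.185,"z": 0,"roll": 0,"claw": 1},
    {"x": 0,"y": 0,"z": 0,"roll": 0,"claw": 1},
    {"x": 0,"y": 0,"z": 0,"roll": 0,"claw": 1},
    {"x": 0,"y": 0,"z": 0,"roll": 0,"claw": 1}
  ]
}}

```text
time: 8.33
position: [0.4414, -0.1399, 0.1994]
orientation: [[1.0, 0.003, 0.001], [0.003, -1.0, -0.001], [0.001, 0.001, -1.0]]
ft_force: [-0.1, 0.7, -0.9]
grip_width: 0.0852
grip_force: 0.0
```

Run:
```python
from h import *
p,d,ci=snap("wrist"); w=world(ci,d); cv2.imwrite("pics/w2.png",p[...,::-1])
print(monitor.get_obs()["position"])
q=w[(d>0)&(w[...,2]>.045)&(w[...,2]<.056)&(np.hypot(w[...,0]-.441,w[...,1]+.139)<.04)]
print(len(q),q.mean(0),cv2.minEnclosingCircle(q[:,:2].astype(np.float32)))
p,d,ci=snap("top"); w=world(ci,d)
for n,x,y in (("vase",.536,-.317),("vd",.4306,-.3312)):
    q=w[(d>0)&(w[...,2]>.06)&(w[...,2]<.1)&(np.hypot(w[...,0]-x,w[...,1]-y)<.04)]; print(n,len(q),q.mean(0) if len(q) else "", q[:,2].max())
```

```text
[ 0.44141683 -0.14011392  0.19917068]
821 [ 0.44050186 -0.13867104  0.04868284] ((0.44024038314819336, -0.13861678540706635), 0.02598460204899311)
vase 162 [ 0.53552384 -0.31347511  0.08633797] 0.09531513186088975
vd 14 [ 0.42807369 -0.340083    0.09078084] 0.0939908902593922
```

View pics/w2.png

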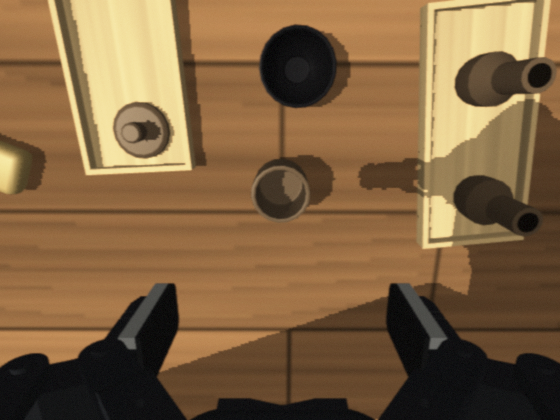

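The wrist view shows the cup at (280,192), centred between the fingers, with both vases standing in their tray.

Emit:
{"api": "step_arm", "payload": {
  "commands": [
    {"x": -0.008,"y": -0.01,"z": 0.2,"roll": 0,"claw": 1},
    {"x": 0,"y": 0,"z": 0.2,"roll": 0,"claw": 1},
    {"x": 0,"y": 0,"z": 0.2,"roll": 0,"claw": 1},
    {"x": 0,"y": 0,"z": 0.2,"roll": 0,"claw": 1},
    {"x": 0,"y": 0,"z": 0.2,"roll": 0,"claw": 1},
    {"x": 0,"y": 0,"z": 0.2,"roll": 0,"claw": 1},
    {"x": 0,"y": 0,"z": 0.15,"roll": 0,"claw": 1},
    {"x": 0,"y": 0,"z": 0.1,"roll": 0,"claw": 1},
    {"x": 0,"y": 0,"z": 0,"roll": 0,"claw": 1},
    {"x": 0,"y": 0,"z": 0,"roll": 0,"claw": 0.5},
    {"x": 0,"y": 0,"z": 0,"roll": 0,"claw": 0.3},
    {"x": 0,"y": 0,"z": 0,"roll": 0,"claw": 0.2}
  ]
}}

```text
time: 9.43
position: [0.4403, -0.1386, 0.0255]
orientation: [[1.0, 0.002, 0.001], [0.002, -1.0, -0.001], [0.001, 0.001, -1.0]]
ft_force: [0.5, 2.1, 0.6]
grip_width: 0.0522
grip_force: 0.7
```

Emit:
{"api": "step_arm", "payload": {
  "commands": [
    {"x": 0,"y": 0,"z": 0,"roll": 0,"claw": 0.1},
    {"x": 0,"y": 0,"z": 0,"roll": 0,"claw": 0},
    {"x": 0,"y": 0,"z": 0,"roll": 0,"claw": -1},
    {"x": 0,"y": 0,"z": 0,"roll": 0,"claw": -1},
    {"x": 0,"y": 0,"z": 0,"roll": 0,"claw": -1}
  ]
}}

```text
time: 9.85
position: [0.4404, -0.1386, 0.0262]
orientation: [[1.0, 0.002, 0.002], [0.002, -1.0, -0.001], [0.002, 0.001, -1.0]]
ft_force: [-1.6, -0.7, 11.8]
grip_width: 0.0488
grip_force: 59.8
```

Emit:
{"api": "step_arm", "payload": {
  "commands": [
    {"x": 0,"y": 0,"z": -0.05,"roll": 0,"claw": -1},
    {"x": 0,"y": 0,"z": -0.15,"roll": 0,"claw": -1},
    {"x": 0,"y": 0,"z": -0.2,"roll": 0,"claw": -1},
    {"x": 0,"y": 0,"z": -0.2,"roll": 0,"claw": -1},
    {"x": 0,"y": 0,"z": -0.2,"roll": 0,"claw": -1},
    {"x": 0,"y": 0,"z": -0.1,"roll": 0,"claw": -1},
    {"x": 0.06,"y": -0.1,"z": 0,"roll": 0,"claw": -1},
    {"x": 0.06,"y": -0.2,"z": 0,"roll": 0,"claw": -1},
    {"x": 0.06,"y": -0.2,"z": 0,"roll": 0,"claw": -1},
    {"x": 0.06,"y": -0.2,"z": 0,"roll": 0,"claw": -1},
    {"x": 0.06,"y": -0.2,"z": 0,"roll": 0,"claw": -1},
    {"x": 0.06,"y": -0.2,"z": 0,"roll": 0,"claw": -1}
  ]
}}

```text
time: 10.85
position: [0.4829, -0.0049, 0.1336]
orientation: [[1.0, 0.002, 0.001], [0.002, -1.0, -0.0], [0.001, 0.0, -1.0]]
ft_force: [0.4, -0.6, -2.0]
grip_width: 0.0491
grip_force: 62.2
```

Emit:
{"api": "step_arm", "payload": {
  "commands": [
    {"x": 0.06,"y": -0.2,"z": 0,"roll": 0,"claw": -1},
    {"x": 0.06,"y": -0.2,"z": 0,"roll": 0,"claw": -1},
    {"x": 0,"y": -0.2,"z": 0,"roll": 0,"claw": -1},
    {"x": 0,"y": -0.2,"z": 0,"roll": 0,"claw": -1},
    {"x": -0.1,"y": -0.2,"z": 0,"roll": 0,"claw": -1},
    {"x": -0.1,"y": -0.2,"z": 0,"roll": 0,"claw": -1},
    {"x": -0.1,"y": -0.2,"z": 0,"roll": 0,"claw": -1},
    {"x": -0.1,"y": -0.2,"z": 0,"roll": 0,"claw": -1},
    {"x": -0.05,"y": -0.2,"z": 0,"roll": 0,"claw": -1},
    {"x": -0.05,"y": -0.2,"z": 0,"roll": 0,"claw": -1},
    {"x": 0,"y": 0,"z": 0,"roll": 0,"claw": -1},
    {"x": 0,"y": 0,"z": 0,"roll": 0,"claw": -1}
  ]
}}

```text
time: 11.85
position: [0.4361, 0.2346, 0.1334]
orientation: [[1.0, 0.005, 0.001], [0.005, -1.0, 0.0], [0.001, -0.0, -1.0]]
ft_force: [0.3, -1.0, -0.2]
grip_width: 0.0486
grip_force: 62.3
```

Emit:
{"api": "step_arm", "payload": {
  "commands": [
    {"x": 0,"y": -0.2,"z": 0,"roll": 0,"claw": -1},
    {"x": 0,"y": -0.2,"z": 0,"roll": 0,"claw": -1},
    {"x": 0,"y": -0.2,"z": 0,"roll": 0,"claw": -1},
    {"x": 0,"y": 0,"z": 0.05,"roll": 0,"claw": -1},
    {"x": 0,"y": 0,"z": 0.15,"roll": 0,"claw": -1},
    {"x": 0,"y": 0,"z": 0.2,"roll": 0,"claw": -1},
    {"x": 0,"y": 0,"z": 0.2,"roll": 0,"claw": -1},
    {"x": 0,"y": 0,"z": 0.1,"roll": 0,"claw": -1},
    {"x": 0,"y": 0,"z": 0.08,"roll": 0,"claw": -1},
    {"x": 0,"y": 0,"z": 0,"roll": 0,"claw": -1},
    {"x": 0,"y": 0,"z": 0,"roll": 0,"claw": -1}
  ]
}}

```text
time: 12.77
position: [0.4367, 0.3052, 0.0393]
orientation: [[1.0, 0.002, -0.0], [0.002, -1.0, -0.0], [-0.0, 0.0, -1.0]]
ft_force: [0.8, 0.2, -0.4]
grip_width: 0.0487
grip_force: 62.4
```

Run:
```python
from h import *
p,d,ci=snap("wrist")
q,e,_=snap("scene"); cv2.imwrite("pics/v2.png",cv2.hconcat([cv2.resize(p,(400,300)),cv2.resize(q[60:210,200:400],(400,300))])[...,::-1])
print(monitor.get_obs()["position"])
```

```text
[0.43687738 0.30567747 0.03998934]
```

View pics/v2.png

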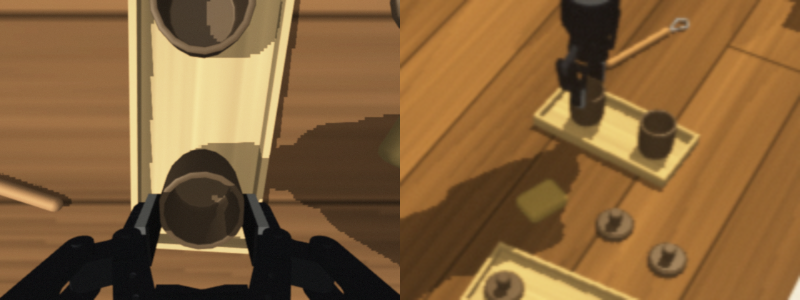

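The cup is upright over the free end of its tray and well clear of the other cup. I'll lower it slowly.

Emit:
{"api": "step_arm", "payload": {
  "commands": [
    {"x": 0,"y": 0,"z": 0.02,"roll": 0,"claw": -1},
    {"x": 0,"y": 0,"z": 0.02,"roll": 0,"claw": -1},
    {"x": 0,"y": 0,"z": 0.01,"roll": 0,"claw": -1},
    {"x": 0,"y": 0,"z": 0.01,"roll": 0,"claw": -1},
    {"x": 0,"y": 0,"z": 0,"roll": 0,"claw": -1},
    {"x": 0,"y": 0,"z": 0,"roll": 0,"claw": -1}
  ]
}}

```text
time: 13.37
position: [0.4363, 0.3058, 0.0318]
orientation: [[1.0, 0.003, -0.0], [0.003, -1.0, -0.0], [-0.0, 0.0, -1.0]]
ft_force: [-0.1, 0.1, -0.4]
grip_width: 0.0486
grip_force: 62.4
```

Emit:
{"api": "step_arm", "payload": {
  "commands": [
    {"x": 0,"y": 0,"z": 0.01,"roll": 0,"claw": -1},
    {"x": 0,"y": 0,"z": 0,"roll": 0,"claw": -1},
    {"x": 0,"y": 0,"z": 0,"roll": 0,"claw": -1}
  ]
}}

```text
time: 13.62
position: [0.4364, 0.3059, 0.0313]
orientation: [[1.0, 0.003, 0.001], [0.003, -1.0, 0.0], [0.001, -0.0, -1.0]]
ft_force: [-2.3, -1.0, 8.1]
grip_width: 0.0483
grip_force: 63.3
```

Emit:
{"api": "step_arm", "payload": {
  "commands": [
    {"x": 0,"y": 0,"z": 0,"roll": 0,"claw": 0.18},
    {"x": 0,"y": 0,"z": 0,"roll": 0,"claw": 0.25},
    {"x": 0,"y": 0,"z": 0,"roll": 0,"claw": 0.32},
    {"x": 0,"y": 0,"z": 0,"roll": 0,"claw": 0.4},
    {"x": 0,"y": 0,"z": 0,"roll": 0,"claw": 0.4},
    {"x": 0,"y": 0,"z": 0,"roll": 0,"claw": 0.4},
    {"x": 0,"y": 0,"z": -0.05,"roll": 0,"claw": 0.4},
    {"x": 0,"y": 0,"z": -0.15,"roll": 0,"claw": 0.4},
    {"x": 0,"y": 0,"z": -0.25,"roll": 0,"claw": 0.4},
    {"x": 0,"y": 0,"z": -0.25,"roll": 0,"claw": 0.2},
    {"x": 0,"y": 0,"z": -0.25,"roll": 0,"claw": 0},
    {"x": 0,"y": 0,"z": -0.1,"roll": 0,"claw": 0}
  ]
}}

```text
time: 14.62
position: [0.4372, 0.3063, 0.1607]
orientation: [[1.0, 0.003, 0.004], [0.003, -1.0, 0.002], [0.004, -0.002, -1.0]]
ft_force: [1.8, 0.7, 1.1]
grip_width: 0.0429
grip_force: 0.0
```

Emit:
{"api": "step_arm", "payload": {
  "commands": [
    {"x": 0.15,"y": 0.18,"z": 0,"roll": 0,"claw": 0},
    {"x": 0.15,"y": 0.18,"z": 0,"roll": 0,"claw": 0},
    {"x": 0.15,"y": 0.18,"z": 0,"roll": 0,"claw": 0},
    {"x": 0.15,"y": 0.18,"z": 0,"roll": 0,"claw": 0},
    {"x": 0.15,"y": 0.18,"z": 0,"roll": 0,"claw": 0},
    {"x": 0.15,"y": 0.18,"z": 0,"roll": 0,"claw": 0},
    {"x": 0.15,"y": 0.18,"z": 0,"roll": 0,"claw": 0},
    {"x": 0,"y": 0,"z": 0,"roll": 0,"claw": 0},
    {"x": 0,"y": 0,"z": 0,"roll": 0,"claw": 0}
  ]
}}

```text
time: 15.37
position: [0.5631, 0.1539, 0.1568]
orientation: [[1.0, 0.0, -0.0], [0.0, -1.0, -0.0], [-0.0, 0.0, -1.0]]
ft_force: [-0.3, 0.1, 0.6]
grip_width: 0.0428
grip_force: 0.0
```

```bash
cat > lid.py <<'E'
from h import *
import sys
p,d,ci=snap("wrist"); w=world(ci,d); cv2.imwrite(sys.argv[3],p[...,::-1])
X,Y=float(sys.argv[1]),float(sys.argv[2]); print(monitor.get_obs()["position"])
r=np.hypot(w[...,0]-X,w[...,1]-Y)<.04
for a,b in ((.022,.04),(.005,.013)):
    q=w[(d>0)&(w[...,2]>a)&(w[...,2]<b)&r]; print(len(q),q.mean(0).round(4),cv2.minEnclosingCircle(q[:,:2].astype(np.float32)))
E
python3 lid.py .5643 .1542 pics/w3.png
```

```text
[0.56243387 0.15470235 0.15677901]
382 [0.5644 0.155  0.0284] ((0.5634762048721313, 0.15498018264770508), 0.009034593589603901)
2155 [0.5655 0.1548 0.0077] ((0.5635976195335388, 0.154826357960701), 0.025842104107141495)
```

View pics/w3.png

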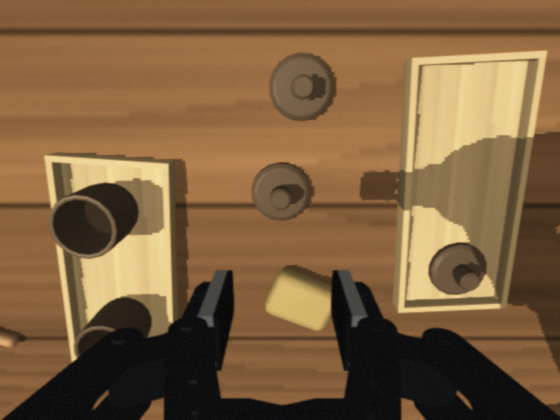

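The lid sits at (281,192), centred between the fingers. I'll descend to the knob.

Emit:
{"api": "step_arm", "payload": {
  "commands": [
    {"x": 0.01,"y": -0.005,"z": 0.2,"roll": 0,"claw": 0},
    {"x": 0,"y": 0,"z": 0.2,"roll": 0,"claw": 0},
    {"x": 0,"y": 0,"z": 0.2,"roll": 0,"claw": 0},
    {"x": 0,"y": 0,"z": 0.2,"roll": 0,"claw": 0},
    {"x": 0,"y": 0,"z": 0.15,"roll": 0,"claw": 0},
    {"x": 0,"y": 0,"z": 0.12,"roll": 0,"claw": 0},
    {"x": 0,"y": 0,"z": 0.05,"roll": 0,"claw": 0},
    {"x": 0,"y": 0,"z": 0,"roll": 0,"claw": 0},
    {"x": 0,"y": 0,"z": 0,"roll": 0,"claw": -0.2},
    {"x": 0,"y": 0,"z": 0,"roll": 0,"claw": -0.35},
    {"x": 0,"y": 0,"z": 0,"roll": 0,"claw": -0.45}
  ]
}}

```text
time: 16.33
position: [0.5643, 0.1558, 0.0234]
orientation: [[1.0, 0.003, 0.002], [0.003, -1.0, 0.0], [0.002, -0.0, -1.0]]
ft_force: [0.5, 0.1, 1.4]
grip_width: 0.0237
grip_force: 0.0
```

Emit:
{"api": "step_arm", "payload": {
  "commands": [
    {"x": 0,"y": 0.005,"z": 0.025,"roll": 0,"claw": -0.45},
    {"x": 0,"y": 0,"z": 0,"roll": 0,"claw": -0.5},
    {"x": 0,"y": 0,"z": 0,"roll": 0,"claw": -0.55},
    {"x": 0,"y": 0,"z": 0,"roll": 0,"claw": -0.65},
    {"x": 0,"y": 0,"z": 0,"roll": 0,"claw": -1},
    {"x": 0,"y": 0,"z": 0,"roll": 0,"claw": -1},
    {"x": 0,"y": 0,"z": 0,"roll": 0,"claw": -1}
  ]
}}

```text
time: 16.92
position: [0.5639, 0.1549, 0.0193]
orientation: [[1.0, 0.002, 0.0], [0.002, -1.0, -0.0], [0.0, 0.0, -1.0]]
ft_force: [-0.3, -0.5, 0.1]
grip_width: 0.0
grip_force: 0.0
```

Run:
```python
from h import *
p,d,ci=snap("wrist"); w=world(ci,d)
q,e,_=snap("scene"); cv2.imwrite("pics/v3.png",cv2.hconcat([cv2.resize(p,(400,300)),cv2.resize(q[130:250,240:400],(400,300),interpolation=cv2.INTER_CUBIC)])[...,::-1])
o=monitor.get_obs(); print(o["position"],o["grip_width"],o["ft_force"])
```

```text
[0.5639019  0.15488985 0.019263  ] -0.00016617904256521258 [-0.27702317  0.51910779  0.11341704]
```

View pics/v3.png

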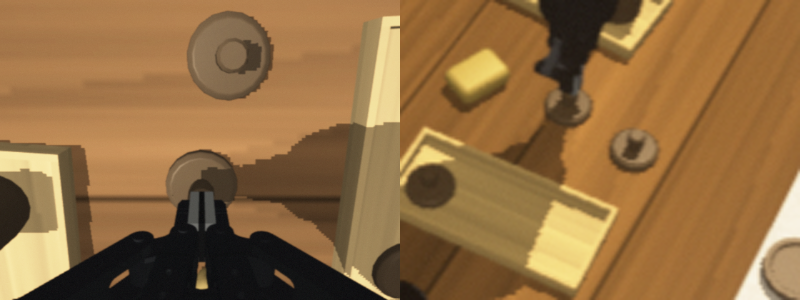

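Run:
```python
from h import *
for n in ("wrist","scene","top"):
    p,d,ci=snap(n); w=world(ci,d)
    r=np.hypot(w[...,0]-.564,w[...,1]-.155)<.05
    if n=="wrist": cv2.imwrite("pics/w4.png",cv2.resize(p[190:420,200:360],(560,800*230*0+560),interpolation=cv2.INTER_CUBIC)[...,::-1])
    for a,b in ((.005,.014),(.018,.034)):
        q=w[(d>0)&(w[...,2]>a)&(w[...,2]<b)&r]
        if len(q): print(n,len(q),q.mean(0).round(4),cv2.minEnclosingCircle(q[:,:2].astype(np.float32)),q.min(0).round(4),q.max(0).round(4))
```

```text
wrist 4797 [0.5715 0.1553 0.0077] ((0.5641343593597412, 0.1552295684814453), 0.02585090510547161) [0.5467 0.1301 0.005 ] [0.5899 0.1807 0.0138]
wrist 384 [0.5706 0.1555 0.0239] ((0.5645722150802612, 0.15532028675079346), 0.00890323892235756) [0.5642 0.1465 0.0181] [0.5731 0.1641 0.029 ]
scene 188 [0.5682 0.1503 0.0092] ((0.5748981833457947, 0.1548890471458435), 0.046886347234249115) [0.5299 0.109  0.0053] [0.5917 0.2008 0.0133]
scene 26 [0.5684 0.1507 0.0259] ((0.568263053894043, 0.15297403931617737), 0.008333075791597366) [0.5602 0.147  0.0186] [0.575  0.1583 0.0332]
top 4 [0.5494 0.1127 0.0061] ((0.547709584236145, 0.11322247236967087), 0.010142541490495205) [0.5377 0.1121 0.005 ] [0.5577 0.114  0.0074]
```

View pics/w4.png

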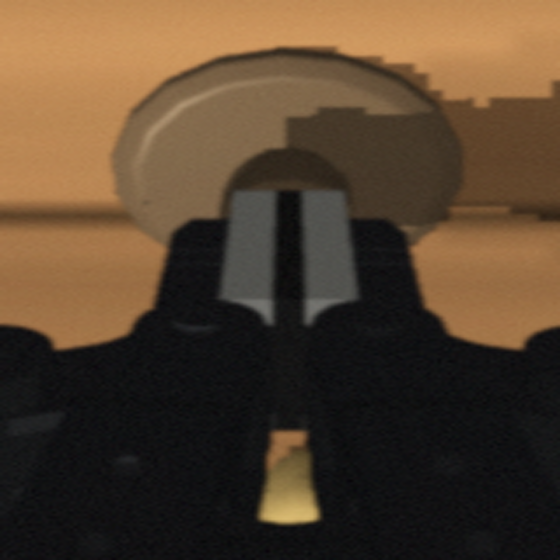

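Run:
```python
from h import *
p,d,ci=snap("wrist"); w=world(ci,d)
for v in (258,264,268,272,280,290,300,310): print(v,[tuple(w[v,u].round(4)) for u in (272,283,293)])
print(monitor.get_obs()["position"])
```

```text
258 [(np.float64(0.571), np.float64(0.16), np.float64(0.0182)), (np.float64(0.5726), np.float64(0.1548), np.float64(0.0216)), (np.float64(0.5707), np.float64(0.1501), np.float64(0.0174))]
264 [(np.float64(0.5712), np.float64(0.1598), np.float64(0.025)), (np.float64(0.5725), np.float64(0.1548), np.float64(0.0276)), (np.float64(0.5706), np.float64(0.1502), np.float64(0.0236))]
268 [(np.float64(0.5745), np.float64(0.1595), np.float64(0.0357)), (np.float64(0.5743), np.float64(0.1549), np.float64(0.0352)), (np.float64(0.5744), np.float64(0.1506), np.float64(0.0355))]
272 [(np.float64(0.5745), np.float64(0.1594), np.float64(0.0394)), (np.float64(0.5748), np.float64(0.1549), np.float64(0.0399)), (np.float64(0.5745), np.float64(0.1507), np.float64(0.0393))]
280 [(np.float64(0.5744), np.float64(0.1592), np.float64(0.0461)), (np.float64(0.5746), np.float64(0.1549), np.float64(0.0463)), (np.float64(0.5748), np.float64(0.151), np.float64(0.0467))]
290 [(np.float64(0.5744), np.float64(0.159), np.float64(0.0539)), (np.float64(0.5747), np.float64(0.1549), np.float64(0.0544)), (np.float64(0.5745), np.float64(0.1512), np.float64(0.054))]
300 [(np.float64(0.5743), np.float64(0.1589), np.float64(0.0607)), (np.float64(0.5739), np.float64(0.1549), np.float64(0.0601)), (np.float64(0.5743), np.float64(0.1514), np.float64(0.0608))]
310 [(np.float64(0.5746), np.float64(0.1587), np.float64(0.0676)), (np.float64(0.5749), np.float64(0.155), np.float64(0.0681)), (np.float64(0.5748), np.float64(0.1516), np.float64(0.0679))]
[0.5639322  0.15487938 0.01927059]
```

The fingers shut above the knob. The wrist depth puts the tips at about TCP + 14 mm, so they sit some 22 mm higher than stated. The lid hasn't moved. I'll open, go about 21 mm lower and close again.

Emit:
{"api": "step_arm", "payload": {
  "commands": [
    {"x": 0,"y": 0,"z": 0,"roll": 0,"claw": -0.5},
    {"x": 0,"y": 0,"z": 0,"roll": 0,"claw": -0.2},
    {"x": 0,"y": 0,"z": 0,"roll": 0,"claw": -0.2},
    {"x": 0,"y": 0,"z": 0,"roll": 0,"claw": -0.2},
    {"x": 0,"y": 0,"z": 0.04,"roll": 0,"claw": -0.2},
    {"x": 0,"y": 0,"z": 0.05,"roll": 0,"claw": -0.2},
    {"x": 0,"y": 0,"z": 0.05,"roll": 0,"claw": -0.2},
    {"x": 0,"y": 0,"z": 0.03,"roll": 0,"claw": -0.2},
    {"x": 0,"y": 0,"z": 0,"roll": 0,"claw": -0.2},
    {"x": 0,"y": 0,"z": 0,"roll": 0,"claw": -0.2}
  ]
}}

```text
time: 18.05
position: [0.5637, 0.1549, -0.0016]
orientation: [[1.0, 0.002, -0.001], [0.002, -1.0, -0.0], [-0.001, 0.0, -1.0]]
ft_force: [-0.1, 0.1, -0.8]
grip_width: 0.0343
grip_force: 0.0
```

Emit:
{"api": "step_arm", "payload": {
  "commands": [
    {"x": 0,"y": 0,"z": 0,"roll": 0,"claw": -0.4},
    {"x": 0,"y": 0,"z": 0,"roll": 0,"claw": -0.55},
    {"x": 0,"y": 0,"z": 0,"roll": 0,"claw": -0.65},
    {"x": 0,"y": 0,"z": 0,"roll": 0,"claw": -0.75},
    {"x": 0,"y": 0,"z": 0,"roll": 0,"claw": -1},
    {"x": 0,"y": 0,"z": 0,"roll": 0,"claw": -1},
    {"x": 0,"y": 0,"z": 0,"roll": 0,"claw": -1}
  ]
}}

```text
time: 18.63
position: [0.5641, 0.1549, -0.0007]
orientation: [[1.0, 0.002, 0.001], [0.002, -1.0, 0.0], [0.001, -0.0, -1.0]]
ft_force: [-1.2, -0.2, 6.1]
grip_width: 0.0154
grip_force: 58.6
```

Emit:
{"api": "step_arm", "payload": {
  "commands": [
    {"x": 0,"y": 0,"z": -0.03,"roll": 0,"claw": -1},
    {"x": 0,"y": 0,"z": -0.1,"roll": 0,"claw": -1},
    {"x": 0,"y": 0,"z": -0.2,"roll": 0,"claw": -1},
    {"x": 0,"y": 0,"z": -0.2,"roll": 0,"claw": -1},
    {"x": 0,"y": 0,"z": -0.1,"roll": 0,"claw": -1},
    {"x": 0.05,"y": 0.1,"z": 0,"roll": 0,"claw": -1},
    {"x": 0.1,"y": 0.2,"z": 0,"roll": 0,"claw": -1},
    {"x": 0.1,"y": 0.2,"z": 0,"roll": 0,"claw": -1},
    {"x": 0.1,"y": 0.2,"z": 0,"roll": 0,"claw": -1},
    {"x": 0.1,"y": 0.2,"z": 0,"roll": 0,"claw": -1},
    {"x": 0.08,"y": 0.2,"z": 0,"roll": 0,"claw": -1},
    {"x": 0.055,"y": 0.16,"z": 0,"roll": 0,"claw": -1}
  ]
}}

```text
time: 19.63
position: [0.6351, 0.0013, 0.0736]
orientation: [[1.0, 0.002, -0.001], [0.002, -1.0, -0.0], [-0.001, 0.0, -1.0]]
ft_force: [-0.3, 0.7, -0.0]
grip_width: 0.0152
grip_force: 58.7
```

Emit:
{"api": "step_arm", "payload": {
  "commands": [
    {"x": 0,"y": 0,"z": 0.05,"roll": 0,"claw": -1},
    {"x": 0,"y": 0,"z": 0.15,"roll": 0,"claw": -1},
    {"x": 0,"y": 0,"z": 0.1,"roll": 0,"claw": -1},
    {"x": 0,"y": 0,"z": 0,"roll": 0,"claw": -1},
    {"x": 0,"y": 0,"z": 0,"roll": 0,"claw": -1}
  ]
}}

```text
time: 20.05
position: [0.6339, 0.0041, 0.0375]
orientation: [[1.0, 0.003, -0.002], [0.003, -1.0, 0.0], [-0.002, -0.0, -1.0]]
ft_force: [-0.6, 0.7, -0.9]
grip_width: 0.0156
grip_force: 58.7
```

Run:
```python
from h import *
p,d,ci=snap("wrist")
q,e,_=snap("scene"); cv2.imwrite("pics/v4.png",cv2.hconcat([cv2.resize(p,(400,300)),cv2.resize(q[150:270,220:380],(400,300),interpolation=cv2.INTER_CUBIC)])[...,::-1])
```

```text
(no output)
```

View pics/v4.png

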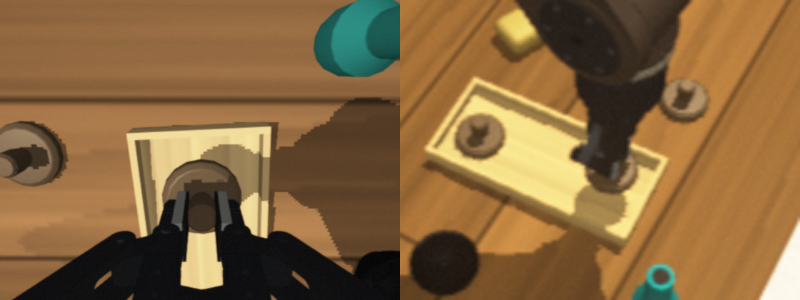

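The lid hangs level over the far end of its tray.

Emit:
{"api": "step_arm", "payload": {
  "commands": [
    {"x": 0,"y": 0,"z": 0.08,"roll": 0,"claw": -1},
    {"x": 0,"y": 0,"z": 0.08,"roll": 0,"claw": -1},
    {"x": 0,"y": 0,"z": 0.05,"roll": 0,"claw": -1},
    {"x": 0,"y": 0,"z": 0.02,"roll": 0,"claw": -1},
    {"x": 0,"y": 0,"z": 0.01,"roll": 0,"claw": -1},
    {"x": 0,"y": 0,"z": 0,"roll": 0,"claw": -1},
    {"x": 0,"y": 0,"z": 0,"roll": 0,"claw": -1}
  ]
}}

```text
time: 20.73
position: [0.6346, 0.0038, 0.0098]
orientation: [[1.0, 0.002, 0.0], [0.002, -1.0, -0.0], [0.0, 0.0, -1.0]]
ft_force: [-0.6, -0.2, -0.4]
grip_width: 0.0154
grip_force: 58.7
```

Emit:
{"api": "step_arm", "payload": {
  "commands": [
    {"x": 0,"y": 0,"z": 0.01,"roll": 0,"claw": -1},
    {"x": 0,"y": 0,"z": 0.01,"roll": 0,"claw": -1},
    {"x": 0,"y": 0,"z": 0,"roll": 0,"claw": -1},
    {"x": 0,"y": 0,"z": 0,"roll": 0,"claw": -1}
  ]
}}

```text
time: 21.07
position: [0.6345, 0.0039, 0.0073]
orientation: [[1.0, 0.002, 0.0], [0.002, -1.0, -0.0], [0.0, 0.0, -1.0]]
ft_force: [-0.0, -0.5, 0.3]
grip_width: 0.0151
grip_force: 58.7
```

Emit:
{"api": "step_arm", "payload": {
  "commands": [
    {"x": 0,"y": 0,"z": 0.01,"roll": 0,"claw": -1},
    {"x": 0,"y": 0,"z": 0.01,"roll": 0,"claw": -1},
    {"x": 0,"y": 0,"z": 0,"roll": 0,"claw": -1},
    {"x": 0,"y": 0,"z": 0,"roll": 0,"claw": -1}
  ]
}}

```text
time: 21.4
position: [0.6344, 0.0039, 0.0048]
orientation: [[1.0, 0.002, -0.0], [0.002, -1.0, -0.0], [-0.0, 0.0, -1.0]]
ft_force: [-0.6, -0.1, 0.2]
grip_width: 0.0156
grip_force: 58.7
```

Emit:
{"api": "step_arm", "payload": {
  "commands": [
    {"x": 0,"y": 0,"z": 0.01,"roll": 0,"claw": -1},
    {"x": 0,"y": 0,"z": 0,"roll": 0,"claw": -1},
    {"x": 0,"y": 0,"z": 0,"roll": 0,"claw": -1}
  ]
}}

```text
time: 21.65
position: [0.6346, 0.0038, 0.0043]
orientation: [[1.0, 0.002, 0.0], [0.002, -1.0, -0.0], [0.0, 0.0, -1.0]]
ft_force: [-2.4, 1.0, 6.6]
grip_width: 0.0155
grip_force: 59.4
```

Emit:
{"api": "step_arm", "payload": {
  "commands": [
    {"x": 0,"y": 0,"z": 0,"roll": 0,"claw": -0.6},
    {"x": 0,"y": 0,"z": 0,"roll": 0,"claw": -0.5},
    {"x": 0,"y": 0,"z": 0,"roll": 0,"claw": -0.35},
    {"x": 0,"y": 0,"z": 0,"roll": 0,"claw": -0.15},
    {"x": 0,"y": 0,"z": 0,"roll": 0,"claw": -0.15},
    {"x": 0,"y": 0,"z": 0,"roll": 0,"claw": -0.15},
    {"x": 0,"y": 0,"z": -0.05,"roll": 0,"claw": -0.15},
    {"x": 0,"y": 0,"z": -0.2,"roll": 0,"claw": -0.15},
    {"x": 0,"y": 0,"z": -0.25,"roll": 0,"claw": -0.15},
    {"x": 0,"y": 0,"z": -0.25,"roll": 0,"claw": -0.15},
    {"x": 0,"y": 0,"z": -0.25,"roll": 0,"claw": -0.15}
  ]
}}

```text
time: 22.57
position: [0.6342, 0.0039, 0.1253]
orientation: [[1.0, 0.002, -0.0], [0.002, -1.0, -0.0], [-0.0, 0.0, -1.0]]
ft_force: [0.7, 0.4, -1.1]
grip_width: 0.0362
grip_force: 0.0
```

Emit:
{"api": "step_arm", "payload": {
  "commands": [
    {"x": 0.02,"y": -0.16,"z": 0,"roll": 0,"claw": -0.15},
    {"x": 0.02,"y": -0.16,"z": 0,"roll": 0,"claw": -0.15},
    {"x": 0.02,"y": -0.16,"z": 0,"roll": 0,"claw": -0.15},
    {"x": 0.02,"y": -0.16,"z": 0,"roll": 0,"claw": -0.15},
    {"x": 0.02,"y": -0.16,"z": 0,"roll": 0,"claw": -0.15},
    {"x": 0.02,"y": -0.16,"z": 0,"roll": 0,"claw": -0.15},
    {"x": 0.01,"y": -0.15,"z": 0,"roll": 0,"claw": -0.15},
    {"x": 0,"y": 0,"z": 0,"roll": 0,"claw": -0.15},
    {"x": 0,"y": 0,"z": 0,"roll": 0,"claw": -0.15}
  ]
}}

```text
time: 23.32
position: [0.6496, 0.1377, 0.1239]
orientation: [[1.0, 0.004, 0.0], [0.004, -1.0, -0.0], [0.0, 0.0, -1.0]]
ft_force: [-0.1, -0.9, 0.3]
grip_width: 0.0363
grip_force: 0.0
```

```bash
python3 lid.py .6505 .1374 pics/w5.png; python3 lid.py .6346 .004 pics/w6.png
```

```text
[0.64960058 0.13690683 0.12385034]
481 [0.651  0.1384 0.0283] ((0.6501663327217102, 0.13823474943637848), 0.009182441048324108)
2601 [0.6522 0.1383 0.0077] ((0.6499824523925781, 0.13849614560604095), 0.02582528628408909)
[0.64968672 0.13646008 0.1238719 ]
620 [0.6359 0.0061 0.0317] ((0.63492351770401, 0.003987753298133612), 0.009724089875817299)
2062 [0.6383 0.0085 0.01  ] ((0.6346346735954285, 0.003995148465037346), 0.040065616369247437)
```

Emit:
{"api": "step_arm", "payload": {
  "commands": [
    {"x": 0.004,"y": -0.012,"z": 0.2,"roll": 0,"claw": -0.15},
    {"x": 0,"y": 0,"z": 0.2,"roll": 0,"claw": -0.15},
    {"x": 0,"y": 0,"z": 0.2,"roll": 0,"claw": -0.15},
    {"x": 0,"y": 0,"z": 0.15,"roll": 0,"claw": -0.15},
    {"x": 0,"y": 0,"z": 0.12,"roll": 0,"claw": -0.15},
    {"x": 0,"y": 0,"z": 0.1,"roll": 0,"claw": -0.15},
    {"x": 0,"y": 0,"z": 0.05,"roll": 0,"claw": -0.15},
    {"x": 0,"y": 0,"z": 0,"roll": 0,"claw": -0.15},
    {"x": 0,"y": 0,"z": 0,"roll": 0,"claw": -0.15},
    {"x": 0,"y": 0,"z": 0,"roll": 0,"claw": -0.15}
  ]
}}

```text
time: 24.25
position: [0.6507, 0.1384, 0.0023]
orientation: [[1.0, 0.002, 0.001], [0.002, -1.0, 0.0], [0.001, -0.0, -1.0]]
ft_force: [0.7, -0.4, 0.4]
grip_width: 0.0362
grip_force: 0.0
```

Emit:
{"api": "step_arm", "payload": {
  "commands": [
    {"x": 0,"y": 0,"z": 0.03,"roll": 0,"claw": -0.15},
    {"x": 0,"y": 0,"z": 0,"roll": 0,"claw": -0.3},
    {"x": 0,"y": 0,"z": 0,"roll": 0,"claw": -0.5},
    {"x": 0,"y": 0,"z": 0,"roll": 0,"claw": -0.6},
    {"x": 0,"y": 0,"z": 0,"roll": 0,"claw": -0.7},
    {"x": 0,"y": 0,"z": 0,"roll": 0,"claw": -1},
    {"x": 0,"y": 0,"z": 0,"roll": 0,"claw": -1},
    {"x": 0,"y": 0,"z": 0,"roll": 0,"claw": -1}
  ]
}}

```text
time: 24.92
position: [0.6504, 0.1386, -0.0019]
orientation: [[1.0, 0.003, 0.001], [0.003, -1.0, -0.0], [0.001, 0.0, -1.0]]
ft_force: [-1.5, 0.1, 6.3]
grip_width: 0.0156
grip_force: 58.6
```

Emit:
{"api": "step_arm", "payload": {
  "commands": [
    {"x": 0,"y": 0,"z": -0.03,"roll": 0,"claw": -1},
    {"x": 0,"y": 0,"z": -0.1,"roll": 0,"claw": -1},
    {"x": 0,"y": 0,"z": -0.2,"roll": 0,"claw": -1},
    {"x": 0,"y": 0,"z": -0.2,"roll": 0,"claw": -1},
    {"x": 0,"y": 0,"z": -0.15,"roll": 0,"claw": -1},
    {"x": -0.06,"y": 0.1,"z": 0,"roll": 0,"claw": -1},
    {"x": -0.12,"y": 0.19,"z": 0,"roll": 0,"claw": -1},
    {"x": -0.12,"y": 0.19,"z": 0,"roll": 0,"claw": -1},
    {"x": -0.12,"y": 0.19,"z": 0,"roll": 0,"claw": -1},
    {"x": -0.12,"y": 0.19,"z": 0,"roll": 0,"claw": -1},
    {"x": -0.12,"y": 0.19,"z": 0,"roll": 0,"claw": -1},
    {"x": -0.06,"y": 0.1,"z": 0,"roll": 0,"claw": -1}
  ]
}}

```text
time: 25.92
position: [0.5628, -0.0015, 0.0801]
orientation: [[1.0, 0.001, -0.0], [0.001, -1.0, -0.0], [-0.0, 0.0, -1.0]]
ft_force: [1.0, 0.7, -0.3]
grip_width: 0.0156
grip_force: 58.7
```

Emit:
{"api": "step_arm", "payload": {
  "commands": [
    {"x": 0,"y": 0,"z": 0,"roll": 0,"claw": -1},
    {"x": 0,"y": 0,"z": 0,"roll": 0,"claw": -1},
    {"x": 0,"y": 0,"z": 0.1,"roll": 0,"claw": -1},
    {"x": 0,"y": 0,"z": 0.15,"roll": 0,"claw": -1},
    {"x": 0,"y": 0,"z": 0.1,"roll": 0,"claw": -1},
    {"x": 0,"y": 0,"z": 0,"roll": 0,"claw": -1},
    {"x": 0,"y": 0,"z": 0,"roll": 0,"claw": -1}
  ]
}}

```text
time: 26.5
position: [0.5646, 0.0012, 0.0371]
orientation: [[1.0, 0.003, -0.001], [0.003, -1.0, 0.0], [-0.001, -0.0, -1.0]]
ft_force: [-0.3, 0.2, -1.3]
grip_width: 0.0156
grip_force: 58.7
```

Emit:
{"api": "step_arm", "payload": {
  "commands": [
    {"x": 0,"y": 0,"z": 0.08,"roll": 0,"claw": -1},
    {"x": 0,"y": 0,"z": 0.08,"roll": 0,"claw": -1},
    {"x": 0,"y": 0,"z": 0.05,"roll": 0,"claw": -1},
    {"x": 0,"y": 0,"z": 0.02,"roll": 0,"claw": -1},
    {"x": 0,"y": 0,"z": 0.02,"roll": 0,"claw": -1},
    {"x": 0,"y": 0,"z": 0.01,"roll": 0,"claw": -1},
    {"x": 0,"y": 0,"z": 0,"roll": 0,"claw": -1},
    {"x": 0,"y": 0,"z": 0,"roll": 0,"claw": -1}
  ]
}}

```text
time: 27.17
position: [0.5643, 0.0003, 0.0062]
orientation: [[1.0, 0.002, 0.0], [0.002, -1.0, -0.0], [0.0, 0.0, -1.0]]
ft_force: [-0.3, 0.3, -0.3]
grip_width: 0.0152
grip_force: 58.7
```

Emit:
{"api": "step_arm", "payload": {
  "commands": [
    {"x": 0,"y": 0,"z": 0.01,"roll": 0,"claw": -1},
    {"x": 0,"y": 0,"z": 0.01,"roll": 0,"claw": -1},
    {"x": 0,"y": 0,"z": 0,"roll": 0,"claw": -1},
    {"x": 0,"y": 0,"z": 0,"roll": 0,"claw": -1}
  ]
}}

```text
time: 27.5
position: [0.5642, 0.0003, 0.0037]
orientation: [[1.0, 0.002, 0.0], [0.002, -1.0, -0.0], [0.0, 0.0, -1.0]]
ft_force: [-0.3, 0.2, -0.0]
grip_width: 0.0155
grip_force: 58.7
```

Emit:
{"api": "step_arm", "payload": {
  "commands": [
    {"x": 0,"y": 0,"z": 0.01,"roll": 0,"claw": -1},
    {"x": 0,"y": 0,"z": 0,"roll": 0,"claw": -1},
    {"x": 0,"y": 0,"z": 0,"roll": 0,"claw": -1}
  ]
}}

```text
time: 27.75
position: [0.5643, 0.0003, 0.0031]
orientation: [[1.0, 0.002, 0.001], [0.002, -1.0, -0.0], [0.001, 0.0, -1.0]]
ft_force: [-2.1, 0.6, 7.4]
grip_width: 0.0152
grip_force: 59.5
```

Emit:
{"api": "step_arm", "payload": {
  "commands": [
    {"x": 0,"y": 0,"z": 0,"roll": 0,"claw": -0.6},
    {"x": 0,"y": 0,"z": 0,"roll": 0,"claw": -0.5},
    {"x": 0,"y": 0,"z": 0,"roll": 0,"claw": -0.35},
    {"x": 0,"y": 0,"z": 0,"roll": 0,"claw": -0.15},
    {"x": 0,"y": 0,"z": 0,"roll": 0,"claw": -0.15},
    {"x": 0,"y": 0,"z": 0,"roll": 0,"claw": -0.15},
    {"x": 0,"y": 0,"z": -0.05,"roll": 0,"claw": -0.15},
    {"x": 0,"y": 0,"z": -0.2,"roll": 0,"claw": -0.15},
    {"x": 0,"y": 0,"z": -0.25,"roll": 0,"claw": -0.15},
    {"x": 0,"y": 0,"z": -0.25,"roll": 0,"claw": -0.15},
    {"x": 0,"y": 0,"z": -0.25,"roll": 0,"claw": -0.15},
    {"x": 0,"y": 0,"z": -0.25,"roll": 0,"claw": -0.15}
  ]
}}

```text
time: 28.75
position: [0.5639, 0.0004, 0.1544]
orientation: [[1.0, 0.002, 0.0], [0.002, -1.0, -0.0], [0.0, 0.0, -1.0]]
ft_force: [-0.3, 0.4, -0.2]
grip_width: 0.0362
grip_force: 0.0
```

Emit:
{"api": "step_arm", "payload": {
  "commands": [
    {"x": 0,"y": -0.25,"z": -0.1,"roll": 0,"claw": -0.15},
    {"x": 0,"y": -0.25,"z": -0.1,"roll": 0,"claw": -0.15},
    {"x": 0,"y": -0.25,"z": -0.1,"roll": 0,"claw": -0.15},
    {"x": 0,"y": -0.25,"z": -0.1,"roll": 0,"claw": -0.15},
    {"x": 0,"y": -0.25,"z": -0.1,"roll": 0,"claw": -0.15},
    {"x": 0,"y": -0.2,"z": 0,"roll": 0,"claw": -0.15},
    {"x": 0,"y": 0,"z": 0,"roll": 0,"claw": -0.15},
    {"x": 0,"y": 0,"z": 0,"roll": 0,"claw": -0.15}
  ]
}}

```text
time: 29.42
position: [0.5633, 0.1752, 0.2127]
orientation: [[1.0, 0.005, 0.0], [0.005, -1.0, -0.0], [0.0, 0.0, -1.0]]
ft_force: [-0.5, -0.4, -0.4]
grip_width: 0.0363
grip_force: 0.0
```

Run:
```python
from h import *
p,d,ci=snap("top"); w=world(ci,d); q,e,_=snap("scene")
cv2.imwrite("pics/end.png",cv2.hconcat([cv2.resize(p[100:380],(400,300)),cv2.resize(q[60:360,80:400],(400,300))])[...,::-1])
print(monitor.get_obs()["position"],monitor.get_obs()["time"])
for n,x,y,a,b in (("lid_done",.492,-.0095,.03,.045),("lid1",.5643,0,.03,.045),("lid2",.6346,.004,.03,.045),("vase",.536,-.317,.08,.1),("vd",.4306,-.3312,.08,.1),("cup",.4364,.306,.05,.065),("cd",.5502,.3033,.05,.065)):
    k=w[(d>0)&(w[...,2]>a)&(w[...,2]<b)&(np.hypot(w[...,0]-x,w[...,1]-y)<.035)]
    print(n,len(k), (np.round(cv2.minEnclosingCircle(k[:,:2].astype(np.float32))[0],4),k.mean(0).round(4)) if len(k) else "")
```

```text
[0.56353494 0.17371298 0.21240494] 29.5167
lid_done 55 (array([ 0.4915, -0.0096]), array([ 0.4922, -0.0094,  0.0363]))
lid1 53 (array([ 0.5644, -0.001 ]), array([ 0.5648, -0.0008,  0.0359]))
lid2 54 (array([0.6349, 0.003 ]), array([0.6344, 0.0026, 0.036 ]))
vase 127 (array([ 0.5357, -0.3163]), array([ 0.536 , -0.3152,  0.0905]))
vd 133 (array([ 0.4297, -0.3305]), array([ 0.4301, -0.3295,  0.0908]))
cup 0 
cd 0
```

View pics/end.png

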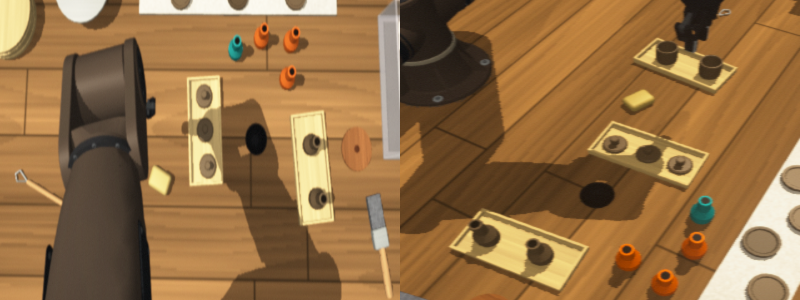

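The final views show all three trays correctly filled with every piece upright. The lids are within about 1 mm of target, the vases stand, and both cups show in the scene view at (667,52) and (711,67).

```bash
python3 -c "
from workcell import hand_in
print(hand_in())"
```

```text
the job is handed in; nothing more can be done
None
```

The job is handed in (no verdict came back): both lids, the cup and the vase stand upright in their trays, and the lid and vase already there measured unmoved; the arm hid the cups tray from the top camera, so both cups were checked only by eye.

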